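# Release the eccentric lock and send the setting slide home

## Task

On the tool-setting fixture, push the cam's lever round until the low point of the eccentric squarely faces the nose of the slide, that is with the lever pointing straight away from the slide. Only then push the slide forward by its upright plate until it is fully home against its two stops, and leave both there. The turning tool keeps lying in the slide's cradle, nothing is lifted or carried, and the other things on the bench stay where they are.

Things in the scene. Friction and masses are not known exactly. Their poses are not given: they have to be found in the camera images.
- fixture: Fixed dark steel base plate, 235 x 135 x 12 mm, lying on the bench. Origin: on the cam's pivot axis, at the plate's underside (bench height). Its x axis is the slide's forward direction (from the upright plate towards the cam), z is up; the plate reaches from x = -180 to +55 mm, y = -67 to +67 mm.
- stops (a point): Midway between the fixture's two steel stop blocks, at their top, 30 mm above the bench. The blocks (12 x 16 mm) stand 50 mm to either side of this point; the slide is home when its deck meets their rear faces. The point is 50 mm behind the pivot.
- cam (a joint): Angle of the eccentric cam and its lever about the fixture's origin, rad, anticlockwise from above, measured from the fixture's +x. 0 or 2 pi: lever straight away from the slide, low point facing the nose; pi: lever over the slide, high point facing it. Starts between 1.3 and 4.98; turns either way. Stiff: friction about 0.35 N m (5 N at the knob), stays where left.
- disc (a point): Centre of the eccentric, a round steel disc 60 mm across, heights 14 to 32 mm, 12 mm off the pivot on the lever's side: its edge is 42 mm from the pivot below the lever and 18 mm on the far side (the low point). Above it the hub on the pivot, 18 mm across, top at 64 mm.
- lever_knob (a point): Middle of the upright black knob at the end of the cam's lever: knob 20 mm across, heights 34 to 70 mm above the bench, centre 75 mm from the pivot; this point is 52 mm above the bench. The steel lever bar (12 mm wide, heights 44 to 58 mm) joins it to the hub.
- slide (a joint): Travel of the aluminium slide along the fixture's +x, m: 0 = right back, 0.032 = home against the stops; starts between 0 and 0.006. Friction about 3 N plus 20 N per m/s, no spring. If the lever is more than about 0.55 rad off pointing straight away from the slide, the nose meets the cam before the slide is home.
- push_plate (a point): Middle of the rear face (the face to push on) of the upright plate at the rear end of the slide: plate 90 mm wide across the fixture, 8 mm thick, heights 30 to 85 mm above the bench; this point is 60 mm above the bench and 140 mm behind the pivot when the slide reads 0. It moves with the slide; the space behind it is free.
- nose (a point): Centre of the front face of the slide's steel nose, the follower that meets the cam: 44 mm wide, heights 15 to 31 mm; 52 mm behind the pivot when the slide reads 0, 20 mm when home.
- cradle (a point): Middle of the floor of the slide's cradle, a shallow tray across the slide in front of the upright plate, 32 x 106 mm inside, floor 30 mm and rim 40 mm above the bench; 109 mm behind the pivot when the slide reads 0.
- bit: Loose square-shank turning tool, 90 x 16 x 16 mm, dark steel, 160 g, lying across the slide in the cradle; its top is 46 mm above the bench. Origin: middle of its underside, x along its length. It rides along with the slide.
- nut: Loose steel collet nut, ring 42 mm across and 20 mm high, on the bench beside the fixture; origin under its centre. To be left alone.
- hexkey: Loose bent hexagon key, about 95 x 30 mm, 6 mm thick, on the bench beside the fixture; origin on the bench at the middle of its long leg. To be left alone.
- insertbox: Loose closed grey plastic box, 55 x 35 x 18 mm, on the bench beside the fixture; origin under its centre. To be left alone.
- bottle: Loose white spray-fluid bottle, 64 mm across, 190 mm high, on the right of the bench; origin under its centre. To be left alone.
- caliper: Loose steel caliper, 200 mm long along x, about 70 mm wide, 11 mm thick, on the left of the bench; origin under its beam. To be left alone.
- screwdriver: Loose screwdriver lying on the right of the bench along its x axis; origin at its underside. To be left alone.
Not all that is in view belongs to the job. Of the things shaped like the bit, the steel one is meant.

How it is judged (in metres and radians):
On the way, in this order (a step that is already met when the one before it is completed fails the run):
1. the lever points straight away from the slide (cam within about 0.4 rad of its low point) while the slide is still back (x of lever_knob in the frame of fixture above 0.069 m and value of joint slide below 0.012 m), for 0.2 s.
2. the slide is home against its stops with the cam still at its low point (x of lever_knob in the frame of fixture above 0.069 m and value of joint slide above 0.0295 m), for 0.2 s.
At the end, for the whole second after the job is handed in: The lever points away from the slide within about 0.4 rad (knob more than 69 mm ahead of the pivot), the slide is within 2.5 mm of its stops (joint above 0.0295), both are at rest, and the turning tool still lies in the cradle (within 25 mm of its middle, not raised more than 8 mm) (all of step 2 and velocity of joint slide between -0.005 and 0.005 m/s and velocity of joint cam between -0.05 and 0.05 rad/s and horizontal distance between bit and cradle below 0.025 m and height (world z) of bit below 0.038 m); the robot touches nothing.
It fails at once if the slide is pushed forward (past 12 mm) while the cam is not at its low point (over about 0.6 rad away) (x of lever_knob in the frame of fixture below 0.062 m and value of joint slide above 0.012 m).
It fails at once if the turning tool is lifted more than 20 mm, or leaves the cradle (height (world z) of bit above 0.05 m or height (world z) of bit below 0.02 m or horizontal distance between bit and cradle above 0.035 m).
It fails at once if another thing on the bench is moved by more than 30 mm (distance of any of nut, hexkey, insertbox, bottle, caliper, screwdriver from where it was at the start of the episode above 0.03 m).
It also fails if it takes over 51 s, if anything falls off the work surface, if the arm or the gripper's body presses on something with over 40 N, if the wrist force passes 120 N, or if a joint passes its speed limit or range.

## Robot

A 6-joint arm with a two-finger parallel gripper is mounted at the origin on the work surface. World frame = base frame: x ahead of the robot, y to its left, z up, the work surface at z = 0. Lengths are in m, angles in degrees, forces in N, time in s.
With the tool pointing down it reaches from about 0.35 to 0.875 m from the base axis. Payload 4.2 kg.
Tool frame: the origin (TCP) lies between the finger pads; the fingertips stand 17 mm ahead of it and the grasp point (between the pads) lies 2 mm behind it; z points along the fingers, y is the line along which they close (so a half turn about z gives the same grasp; the last joint's range is limited). The gripper opens to 85 mm and grips with 20 to 120 N. Pads are 22 mm wide; open, the fingers measure 114 mm over their backs; the gripper's body (76 mm by 85 mm) begins 54 mm behind the grasp point. The pads swing forward as they close: fully open they stand 13 mm farther back than shut.
Start: joints at [-59.496, 22.042, 0.453, 0, -68.411, -14.817], TCP at [0.169, -0.602, 0.248] pointing down, gripper open.
Joint ranges: [-179.83, 179.83], [-69.29, 118.12], [-61.27, 80.66], [-181.25, 117.63], [-171.15, -9.14], [-177.46, 177.46]. Speed limits (degrees/s): [159.86, 159.86, 180, 180, 180, 180].

## Interface

Orientations are given as a 3x3 rotation matrix whose columns are the frame's x, y, z axes.
In Python, from plant import env, optics gives the robot as it stands. The module is installed in compiled form; this text tells all that it offers.
- The arm moves only by the tool carry_out, never from a script. Its arguments are lists of equal length, an entry for each row: "jaw": the opening, from -1 (shut) to 1 (fully open); "xyz": the shift along the tool's x, y, z in units of 25 mm (1.0 is 25 mm), a list of three; "turn": the turn, a rotation vector about the tool's x, y, z in rad, a list of three. In form: {"jaw": [jaw, ...], "xyz": [[dx, dy, dz], ...], "turn": [[ax, ay, az], ...]}. A call has 1 to 10 rows; each row shifts and turns the commanded pose from where the row before left it, along the tool's axes as they then stand; what a row does not reach is not made up. A row lasts 1/10 s, in which the tool goes at most 50 mm and 8.59 degrees, less where a joint would pass 70% of its speed; a pose out of reach is approached as far as the arm can. A call is refused whole if a number of a shift passes 1 or a number of a turn 0.15, either way. A call with a gripper value outside its range is refused whole. The fingers move at their own pace and stop on an object; "force" is the grip in N (left out, the last holds). Time passes only in rows, so rows that do not move let the fingers close. It gives the time, the measured TCP pose, the force, the opening and the grip force at its end, in the units of the state.
- env.state(): the state, without advancing time (a new reading comes with each control period).
- optics.camera(name): name is "scene" or "top" or "wrist"; returns (picture, depth): 384x512x3 uint8, red, green, blue; 384x512 float32, m along the optical axis (not along the pixel's ray), 0 where there is no reading.
- optics.camera_info(name): a dict with "vfov" (degrees; the focal length in pixels is half the picture's height over the tangent of half this angle, whatever the lens; pixels are square), "cx", "cy" (the principal point, pixels), "origin" and "rotation" of the camera in the world. Camera axes: x right, y down, z forward; pixel columns grow to the right and rows downward; lengths in m; the calibration is good to about 2 mm. A picture is of the moment at which its call begins: read the wrist's pose just before it. camera_info takes no time and is no camera call; for the wrist camera it gives the pose at the moment of the call.
- env.sign_off(): hands the job in; it is judged then, once.
The state is a dict: "clock": time; "q": joint angles; "joint_velocities": joint speeds; "effort": joint torques, N m; "tcp_pos": TCP position; "ee_rot": TCP orientation; "ft_force": force on the tool from outside, world axes, zero at the start; "wrist_torque": the same for the moment, N m; "grip_width": finger opening in m; "finger_force": force on a finger pad.
Only numpy, scipy, OpenCV 4.12 (cv2) and the standard library are available. Lean on these libraries where they do the work, as an engineer would, in place of code of your own. Each camera call takes 0.05 s, during which the arm holds its last target. There are 200 camera calls.

## Working session

There is one attempt and no reset: what is moved stays moved. The work goes in short steps, Python scripts to look and compute and a tool call to move; the robot and the scene stay as the last step left them, time stands still between calls to the robot, and variables do not carry over. Pictures are saved under pics/ and viewed, at most 10 in all, crops included, and the job is handed in when it is done.

Besides the shell and the picture viewer there is one more tool, called after "Request:" as name(argument=value, ...) on one line, values as JSON. carry_out: Moves the arm, as the interface text tells. Its arguments: {"type":"object","properties":{"jaw":{"type":"array"},"xyz":{"type":"array"},"turn":{"type":"array"},"force":{"type":"number"}},"required":["jaw","xyz","turn"]}

```bash
mkdir -p pics; python3 - <<'E'
from plant import env, optics
import cv2,numpy as np
s=env.state();print(s['clock'],s['tcp_pos'],s['ee_rot'],s['grip_width'])
for n in ['scene','top']:
    p,d=optics.camera(n);i=optics.camera_info(n);print(n,i)
    np.savez(n+'.npz',p=p,d=d);cv2.imwrite(f'pics/{n}.png',p[:,:,::-1])
E
```

```text
0.0 [ 0.16888086 -0.60119324  0.24723573] [[-9.62784086e-01 -2.70270832e-01 -6.92916323e-04]
 [-2.70271697e-01  9.62781915e-01  2.04777775e-03]
 [ 1.13672708e-04  2.15884350e-03 -9.99997663e-01]] 0.0856898991403411
scene {'vfov': 46.275647656299256, 'cx': 255.5654623432025, 'cy': 193.05392285299766, 'origin': array([ 1.05949328, -0.29318984,  1.00908987]), 'rotation': array([[ 0.46848285,  0.74925991, -0.46811687],
       [ 0.88344188, -0.39288182,  0.2552926 ],
       [ 0.0073659 , -0.53315426, -0.84598598]])}
top {'vfov': 42.684222826755004, 'cx': 254.11289533558926, 'cy': 191.86827717575278, 'origin': array([ 0.33508707, -0.04089597,  1.53110317]), 'rotation': array([[-0.00518886, -0.99376962,  0.11133291],
       [-0.99984286,  0.00704309,  0.01626801],
       [-0.01695078, -0.111231  , -0.99365001]])}
```

View pics/scene.png

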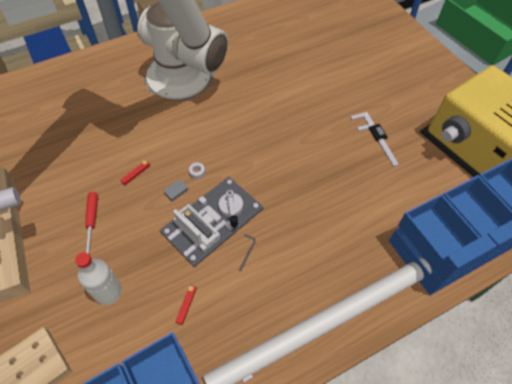

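View pics/top.png

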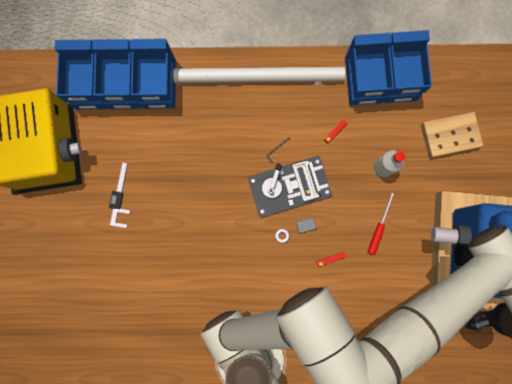

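The scene view shows the fixture at about (212,220), with the cam at (231,203). The top view shows the fixture at (290,187), with the disc near (272,187), the knob near (277,168), and the slide and plate near (305-322,180). Things that could be taken for the bit are the red bars in top at (335,131) and (331,259), which are not steel; the steel bit is in the cradle at about (308,181). Next is a close crop to check this.

```bash
cat > h.py <<'E'
import numpy as np
from plant import env, optics
def K(i): return 192/np.tan(np.radians(i['vfov'])/2)
def ray(i,px,z):
    """pixel(s) -> world points on the plane at height z"""
    px=np.atleast_2d(np.asarray(px,float)); f=K(i)
    d=np.c_[(px[:,0]-i['cx'])/f,(px[:,1]-i['cy'])/f,np.ones(len(px))]@i['rotation'].T
    o=i['origin']; return o+d*((z-o[2])/d[:,2])[:,None]
def proj(i,P):
    c=(np.atleast_2d(P)-i['origin'])@i['rotation']; f=K(i)
    return np.c_[c[:,0]/c[:,2]*f+i['cx'],c[:,1]/c[:,2]*f+i['cy']]
E
python3 - <<'E'
import cv2,numpy as np
from h import *
for n,(x,y,w,h) in dict(top=(235,145,110,80),scene=(150,165,130,110)).items():
    z=np.load(n+'.npz');c=z['p'][y:y+h,x:x+w,::-1]
    s=390/h if n=='scene' else 7
    cv2.imwrite(f'pics/{n}_c.png',cv2.resize(c,None,fx=s,fy=s,interpolation=cv2.INTER_CUBIC)); print(n,s)
i=optics.camera_info('top');z=np.load('top.npz');p=z['p'].astype(int)
m=((p.max(2)<95)&(p.max(2)-p.min(2)<25)).astype(np.uint8)
m[:145]=0;m[225:]=0;m[:,:235]=0;m[:,345:]=0
m=cv2.morphologyEx(m,cv2.MORPH_OPEN,np.ones((3,3)))
c=max(cv2.findContours(m,0,2)[0],key=cv2.contourArea)
r=cv2.minAreaRect(ray(i,c[:,0],0.012)[:,:2].astype(np.float32));print(r)
r2=cv2.minAreaRect(c);print(cv2.boxPoints(r2))
# black knob
print(env.state()['clock'])
E
```

```text
top 7
scene 3.5454545454545454
((0.5747605562210083, -0.12186355143785477), (0.021412387490272522, 0.02577647753059864), 13.731423377990723)
[[284. 166.]
 [292. 166.]
 [292. 173.]
 [284. 173.]]
0.1
```

View pics/top_c.png

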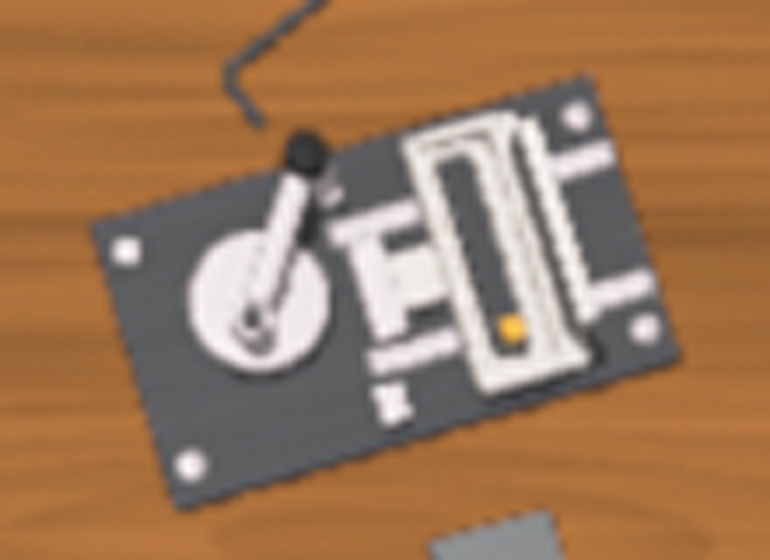

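View pics/scene_c.png

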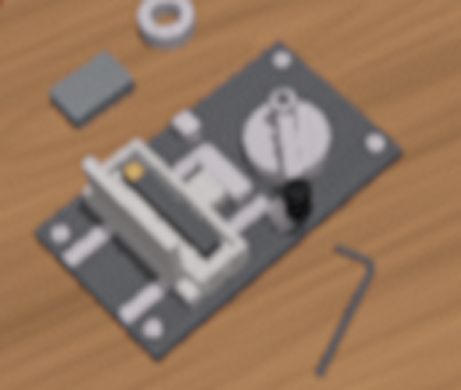

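Top crop: plate corners at (92,222), (590,75), (682,358) and (180,510); hub near (255,325); knob top at (307,150); dark bit in the cradle at (490,240). The scene crop agrees: the knob is at (297,200), and the dark steel bit with a yellow end lies in the cradle.

```bash
python3 - <<'E'
import cv2
from h import *
I={n:optics.camera_info(n) for n in('top','scene')}
tc=lambda u,v:(235+(u+.5)/7-.5,145+(v+.5)/7-.5)
sc=lambda u,v:(150+(u+.5)/3.5455-.5,165+(v+.5)/3.5455-.5)
C={}
C['top']=[tc(92,222),tc(590,75),tc(682,358),tc(180,510)]
C['scene']=[sc(402,152),sc(158,358),sc(38,234),sc(280,42)]
for n in I:
    i=I[n];p=np.load(n+'.npz')['p'];hsv=cv2.cvtColor(p,cv2.COLOR_RGB2HSV)
    m=(hsv[...,1]<80).astype(np.uint8);_,l=cv2.connectedComponents(m)
    c0=np.mean(C[n],0).astype(int);x,y,w,h=(235,145,110,80) if n=='top' else(150,165,130,110)
    k=np.bincount(l[y:y+h,x:x+w].ravel());k[0]=0;mm=(l==k.argmax()).astype(np.uint8)
    c=max(cv2.findContours(mm,0,1)[0],key=cv2.contourArea)[:,0]
    print(n,'rect',cv2.minAreaRect(ray(i,c,0.012)[:,:2].astype(np.float32)))
    q=ray(i,C[n],0.012)[:,:2]   # order: front-left.. 0:(+55,-67side) 1 rear 2 rear 3 front
    ax=(q[0]+q[3]-q[1]-q[2])/2;L=np.linalg.norm(ax);W=np.linalg.norm(q[0]-q[3]);ax/=L
    rear=(q[1]+q[2])/2;fr=(q[0]+q[3])/2
    O=((rear+ax*.180)+(fr-ax*.055))/2
    th=np.arctan2(ax[1],ax[0]);print(' corners L W',L,W,'O',O,'th',np.degrees(th))
    kn=ray(i,[tc(305,150) if n=='top' else sc(297,187)],.070)[0,:2]
    R=np.array([ax,[-ax[1],ax[0]]]);kf=R@(kn-O);print(' knob',kn,'fix',kf,np.hypot(*kf),'cam',np.arctan2(kf[1],kf[0]))
    pl=ray(i,[tc(525,118),tc(592,318)] if n=='top' else [sc(88,158),sc(178,255)],.085)[:,:2]
    print(' plate',(pl-O)@R.T)
E
```

```text
top rect ((0.5274670124053955, -0.12456400692462921), (0.14537441730499268, 0.2336684763431549), 16.349754333496094)
 corners L W 0.2322588510627051 0.13438956219398593 O [ 0.50509488 -0.06696394] th 106.33495098583009
 knob [ 0.57657064 -0.08966336] fix [-0.04188585 -0.06220629] 0.07499364762133742 cam -2.1634031696104428
 plate [[-0.13422162 -0.04613402]
 [-0.13573695  0.04372652]]
scene rect ((0.5137642025947571, -0.12825548648834229), (0.15626317262649536, 0.23569631576538086), 16.352394104003906)
 corners L W 0.23131258053181183 0.13269365879297407 O [ 0.50682608 -0.06475474] th 106.62855266828754
 knob [ 0.57595985 -0.08883615] fix [-0.04285806 -0.05935132] 0.07320786997821228 cam -2.196206252778905
 plate [[-0.13308995  0.0481362 ]
 [-0.13739741 -0.04882463]]
```

Both views agree: origin is about (0.5055,-0.066), the fixture's x axis is at about 106.4°, the knob radius checks out at 75 mm, and cam ≈ -2.17 (4.11 rad). I'll push anticlockwise with shut fingers behind the knob. First I plan the approach.

```bash
cat >> h.py <<'E'
O=np.array([.5055,-.066]);TH=np.radians(106.4)
ax=np.array([np.cos(TH),np.sin(TH)]);F=np.array([ax,[-ax[1],ax[0]]])
def plan(phi,rad,tan,z):
    """target: TCP at radial/tangential offset from the pivot for lever angle phi"""
    s=env.state();er=np.array([np.cos(phi),np.sin(phi)]);et=np.array([-er[1],er[0]])
    go(er*rad+et*tan,z)
def go(f,z):
    s=env.state();w=np.r_[O+F.T@f,z];R=np.array(s['ee_rot']);t=np.array(s['tcp_pos'])
    print('t',s['clock'],'fix',F@(t[:2]-O),'z',t[2],'need tool units',(R.T@(w-t))/.025)
    y=F@R[:2,1];print('tool y fix angle',np.degrees(np.arctan2(y[1],y[0])),'tilt',R[:2,2],'F',s['ft_force'],'grip',s['grip_width'])
E
python3 -c "
from h import *
plan(-2.17,.075,-.029,.2)"
```

```text
t 0.1 fix [-0.41843699  0.4740437 ] z 0.2473204820512841 need tool units [-20.60569489  14.3449158    1.91927147]
tool y fix angle -0.7226643841136308 tilt [-0.00060266  0.00186119] F [ 0.16886759 -0.28853299 -0.06343141] grip 0.08497235655687294
```

Request:
carry_out(jaw=[-1,-1,-1,-1,-1,-1,-1,-1,-1,-1], xyz=[[-1,0.7,0],[-1,0.7,0],[-1,0.7,0],[-1,0.7,0],[-1,0.7,0],[-1,0.7,0],[-1,0.7,0],[-1,0.7,0],[-1,0.7,0],[-1,0.7,0]], turn=[[0,0,0],[0,0,0],[0,0,0],[0,0,0],[0,0,0],[0,0,0],[0,0,0],[0,0,0],[0,0,0],[0,0,0]])

```text
clock: 1.1
tcp_pos: [0.3628, -0.3644, 0.248]
ee_rot: [[-0.963, -0.27, -0.001], [-0.27, 0.963, 0.001], [0.0, 0.001, -1.0]]
ft_force: [-0.4, -0.2, -0.5]
grip_width: 0.0001
finger_force: 0.0
```

Request:
carry_out(jaw=[-1,-1,-1,-1,-1,-1,-1,-1,-1,-1], xyz=[[-1,0.7,0],[-1,0.7,0],[-1,0.7,0],[-1,0.7,0],[-1,0.7,0],[-1,0.7,0],[-1,0.7,0],[-1,0.7,0],[0,0,0],[0,0,0]], turn=[[0,0,0],[0,0,0],[0,0,0],[0,0,0],[0,0,0],[0,0,0],[0,0,0],[0,0,0],[0,0,0],[0,0,0]])

```text
clock: 2.1
tcp_pos: [0.517, -0.1762, 0.2477]
ee_rot: [[-0.962, -0.272, -0.001], [-0.272, 0.962, 0.0], [0.001, 0.001, -1.0]]
ft_force: [-0.7, -0.3, -0.3]
grip_width: 0.0005
finger_force: 0.0
```

```bash
python3 - <<'E'
from h import *
import cv2
plan(-2.17,.075,-.029,.2)
i=optics.camera_info('wrist');p,d=optics.camera('wrist');np.savez('w.npz',p=p,d=d,**i)
cv2.imwrite('pics/w.png',p[:,:,::-1])
E
```

```text
t 2.1 fix [-0.10898389  0.02011502] z 0.24769812791172224 need tool units [-2.61090038  1.73778868  1.90546712]
tool y fix angle -0.6446641089637715 tilt [-0.00146047  0.00021864] F [-0.70035913 -0.25603272 -0.31458673] grip 0.00048380306849985015
```

View pics/w.png

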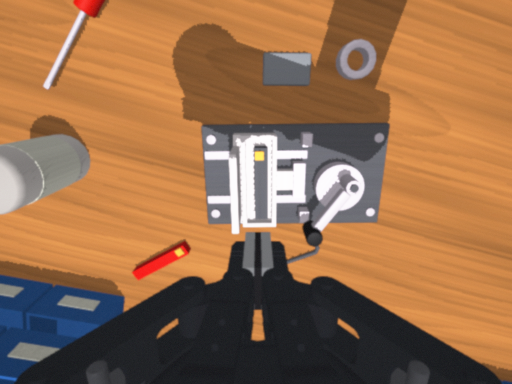

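The wrist view shows the plate with corners near (203,125), (388,123), (378,223) and (207,223); hub top (351,184); knob (314,237); dark bit in the cradle at (260,190). I'll use it to check the pose.

```bash
python3 - <<'E'
from h import *
i=optics.camera_info('wrist')
f=lambda px,z:(ray(i,px,z)[:,:2]-O)@F.T*1000
print('corners',f([(203,125),(388,123),(378,223),(207,223)],.012))
print('hub',f([(351,184)],.064),'knob',f([(314,238)],.070),'plate rear top',f([(231,150),(234,233)],.085), i['origin'])
E
```

```text
corners [[-177.2258369    67.6505235 ]
 [  51.88335022   67.07149021]
 [  55.54325322  -68.45097386]
 [-181.34504796  -65.38181437]]
hub [[-4.42803059  4.82151851]] knob [[-44.32785527 -59.7311087 ]] plate rear top [[-136.79563765   49.18243738]
 [-137.3710385   -44.37640702]] [ 0.43900445 -0.19924088  0.37391765]
```

Request:
carry_out(jaw=[-1,-1,-1,-1,-1,-1,-1,-1,-1,-1], xyz=[[-0.9,0.55,0],[-0.9,0.55,0],[-0.8,0.55,0],[0,0,0.9],[0,0,0.9],[0,0,0.9],[0,0,0.9],[0,0,0],[0,0,0],[0,0,0]], turn=[[0,0,0],[0,0,0],[0,0,0],[0,0,0.145],[0,0,0.145],[0,0,0.145],[0,0,0.145],[0,0,0],[0,0,0],[0,0,0]])

```text
clock: 3.15
tcp_pos: [0.5692, -0.12, 0.1599]
ee_rot: [[-0.954, 0.3, 0.003], [0.3, 0.954, -0.0], [-0.003, 0.001, -1.0]]
ft_force: [0.5, -0.1, 0.5]
grip_width: -0.0001
finger_force: 0.0
```

```bash
python3 -c "
from h import *
plan(-2.18,.075,-.029,.062)"
```

```text
t 3.15 fix [-0.06981299 -0.04587997] z 0.15988878978802668 need tool units [0.1119639  0.07984193 3.91530866]
tool y fix angle -33.849487528238434 tilt [ 0.00271221 -0.0002984 ] F [ 0.49810779 -0.13084819  0.48747512] grip -8.283277401205282e-05
```

Request:
carry_out(jaw=[-1,-1,-1,-1,-1,-1,-1,-1,-1,-1], xyz=[[0.1,0,0.6],[0,0,0.6],[0,0,0.6],[0,0,0.5],[0,0,0.4],[0,0,0.4],[0,0,0.3],[0,0,0.25],[0,0,0.25],[0,0,0]], turn=[[0,0,0],[0,0,0],[0,0,0],[0,0,0],[0,0,0],[0,0,0],[0,0,0],[0,0,0],[0,0,0],[0,0,0]])

```text
clock: 4.15
tcp_pos: [0.5656, -0.1187, 0.0599]
ee_rot: [[-0.953, 0.302, -0.002], [0.302, 0.953, 0.0], [0.002, -0.0, -1.0]]
ft_force: [-0.4, 0.5, 0.4]
grip_width: 0.0
finger_force: 0.0
```

Request:
carry_out(jaw=[-1,-1,-1,-1,-1,-1], xyz=[[0,0.1,0],[0,0.1,0],[0,0.1,0],[0,0.1,0],[0,0,0],[0,0,0]], turn=[[0,0,0],[0,0,0],[0,0,0],[0,0,0],[0,0,0],[0,0,0]])

```text
clock: 4.75
tcp_pos: [0.5695, -0.1094, 0.0612]
ee_rot: [[-0.954, 0.301, 0.001], [0.301, 0.954, -0.0], [-0.001, 0.0, -1.0]]
ft_force: [1.0, -3.7, 0.8]
grip_width: -0.0001
finger_force: 1.6
```

Contact is made (about 4 N back along the push). Now I follow the arc round the pivot.

Request:
carry_out(jaw=[-1,-1,-1,-1,-1,-1,-1,-1], xyz=[[-0.06,0.3,0],[-0.06,0.3,0],[-0.06,0.3,0],[-0.06,0.3,0],[-0.06,0.3,0],[-0.06,0.3,0],[-0.06,0.3,0],[0,0,0]], turn=[[0,0,-0.1],[0,0,-0.1],[0,0,-0.1],[0,0,-0.1],[0,0,-0.1],[0,0,-0.1],[0,0,-0.1],[0,0,0]])

```text
clock: 5.55
tcp_pos: [0.5816, -0.057, 0.0614]
ee_rot: [[-0.923, -0.385, 0.004], [-0.385, 0.923, 0.0], [-0.004, -0.001, -1.0]]
ft_force: [2.9, -1.2, -0.4]
grip_width: -0.0
finger_force: 1.1
```

```bash
python3 -c "
from h import *
plan(-2.18+.7,.075,-.019,.061)"
```

```text
t 5.55 fix [-0.01281705 -0.07558724] z 0.06138285637077348 need tool units [-0.03584204  0.02407067  0.01542863]
tool y fix angle 6.265913763078291 tilt [0.0041319  0.00044174] F [ 2.89055037 -1.21310535 -0.41373507] grip -1.1003055155524858e-06
```

Request:
carry_out(jaw=[-1,-1,-1,-1,-1,-1,-1,-1,-1,-1], xyz=[[-0.07,0.3,0],[-0.07,0.3,0],[-0.07,0.3,0],[-0.07,0.3,0],[-0.07,0.3,0],[-0.07,0.3,0],[-0.07,0.3,0],[-0.07,0.3,0],[-0.07,0.3,0],[0,0,0]], turn=[[0,0,-0.1],[0,0,-0.1],[0,0,-0.1],[0,0,-0.1],[0,0,-0.1],[0,0,-0.1],[0,0,-0.1],[0,0,-0.1],[0,0,-0.1],[0,0,0]])

```text
clock: 6.55
tcp_pos: [0.5446, -0.0004, 0.0613]
ee_rot: [[-0.274, -0.962, 0.002], [-0.962, 0.274, 0.001], [-0.002, -0.002, -1.0]]
ft_force: [3.1, 1.8, 0.4]
grip_width: 0.0003
finger_force: 1.1
```

```bash
python3 -c "
from h import *
plan(-2.18+1.6,.075,-.019,.061)"
```

```text
t 6.55 fix [ 0.05192405 -0.05601014] z 0.0613398166592916 need tool units [-0.03448726 -0.0247362   0.01370434]
tool y fix angle 57.68546004289475 tilt [0.00249372 0.00108854] F [3.10350864 1.79297523 0.38763319] grip 0.0002866686652589134
```

Request:
carry_out(jaw=[-1,-1,-1,-1,-1,-1,-1], xyz=[[-0.07,0.3,0],[-0.07,0.3,0],[-0.07,0.3,0],[-0.07,0.3,0],[-0.07,0.3,0],[-0.03,0.18,0],[0,0,0]], turn=[[0,0,-0.1],[0,0,-0.1],[0,0,-0.1],[0,0,-0.1],[0,0,-0.1],[0,0,-0.06],[0,0,0]])

```text
clock: 7.25
tcp_pos: [0.5039, 0.0103, 0.0614]
ee_rot: [[0.277, -0.961, 0.002], [-0.961, -0.277, 0.001], [-0.0, -0.002, -1.0]]
ft_force: [3.1, 0.2, 0.9]
grip_width: 0.0001
finger_force: 1.6
```

```bash
python3 - <<'E'
from h import *
import cv2
plan(0,.075,-.019,.061)
out=[]
for n,(x,y,w,h) in dict(top=(235,145,110,80),scene=(150,165,130,95)).items():
    p,d=optics.camera(n);out.append(cv2.resize(p[y:y+h,x:x+w,::-1],(400,300),interpolation=cv2.INTER_CUBIC))
cv2.imwrite('pics/b.png',np.hstack(out))
E
```

```text
t 7.25 fix [ 0.07367132 -0.02002026] z 0.06136001722890233 need tool units [-0.05291193  0.04114805  0.01430477]
tool y fix angle 89.6733206089131 tilt [0.00234476 0.00078817] F [3.14124843 0.18999764 0.94754689] grip 0.00012230929828495676
```

View pics/b.png

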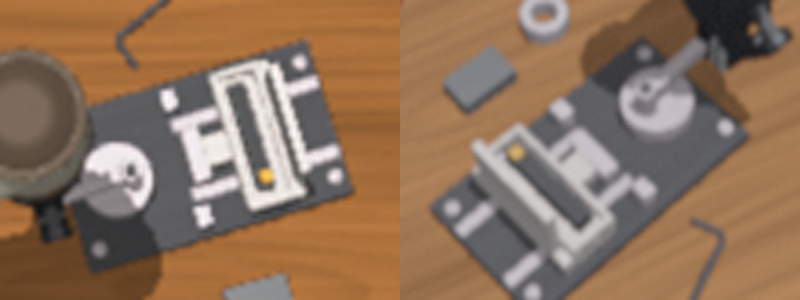

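Both views show the lever pointing straight away from the slide: top lever from (130,180) to (68,198), parallel to the plate's long edge. The slide is still back and the bit is in the cradle. I back off, lift, and go behind the upright plate.

Request:
carry_out(jaw=[-1,-1,-1,-1,-1,-1,-1,-1,-1,-1], xyz=[[0,-0.3,0],[0,-0.3,0],[0,0,0],[0,0,-1],[0,0,-1],[0,0,-1],[0,0,-0.6],[1,0.2,0],[1,0.2,0],[1,0.2,0]], turn=[[0,0,0],[0,0,0],[0,0,0],[0,0,0],[0,0,0],[0,0,0],[0,0,0],[0,0,0],[0,0,0],[0,0,0]])

```text
clock: 8.35
tcp_pos: [0.5232, -0.0626, 0.1505]
ee_rot: [[0.279, -0.96, -0.002], [-0.96, -0.279, 0.0], [-0.001, 0.002, -1.0]]
ft_force: [0.5, 0.1, -0.3]
grip_width: 0.0002
finger_force: 0.0
```

Request:
carry_out(jaw=[-1,-1,-1,-1,-1,-1,-1,-1,-1], xyz=[[1,0.2,0],[1,0.2,0],[1,0.2,0],[1,0.2,0],[1,0,0],[1,0,0],[1,0,0],[0,0,0],[0,0,0]], turn=[[0,0,0],[0,0,0],[0,0,0],[0,0,0],[0,0,0],[0,0,0],[0,0,0],[0,0,0],[0,0,0]])

```text
clock: 9.25
tcp_pos: [0.5527, -0.2357, 0.1499]
ee_rot: [[0.278, -0.961, -0.002], [-0.961, -0.278, 0.001], [-0.002, 0.002, -1.0]]
ft_force: [-0.7, 0.6, 0.1]
grip_width: -0.0002
finger_force: 0.0
```

```bash
python3 - <<'E'
from h import *
import cv2
go(np.array([-.175,0]),.065)
out=[]
for n,(x,y,w,h) in dict(top=(235,145,110,80),scene=(150,165,130,95)).items():
    p,d=optics.camera(n);out.append(cv2.resize(p[y:y+h,x:x+w,::-1],(400,300),interpolation=cv2.INTER_CUBIC))
cv2.imwrite('pics/c.png',np.hstack(out))
E
```

```text
t 9.25 fix [-0.17613843  0.00260504] z 0.14988175340137996 need tool units [-0.04087912 -0.1109106   3.39511688]
tool y fix angle 89.71442810113658 tilt [-0.00238626  0.00089783] F [-0.70764236  0.62246882  0.10137242] grip -0.00022068233579846416
```

View pics/c.png

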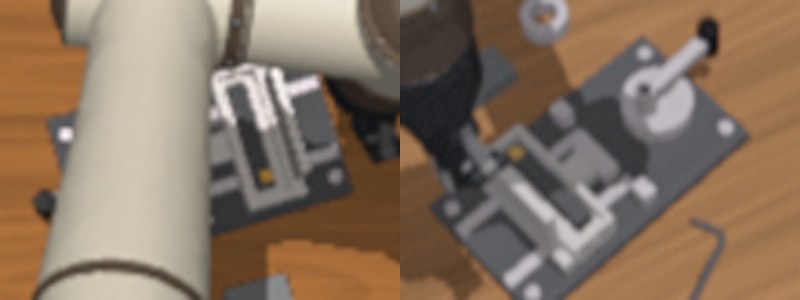

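The scene view shows the lever staying put with its knob at (708,35). The fingers hang behind the upright plate, near (475,165). Next I descend.

Request:
carry_out(jaw=[-1,-1,-1,-1,-1,-1,-1,-1], xyz=[[0,-0.1,0.7],[0,0,0.7],[0,0,0.7],[0,0,0.6],[0,0,0.4],[0,0,0.3],[0,0,0],[0,0,0]], turn=[[0,0,0],[0,0,0],[0,0,0],[0,0,0],[0,0,0],[0,0,0],[0,0,0],[0,0,0]])

```text
clock: 10.15
tcp_pos: [0.5564, -0.2348, 0.0663]
ee_rot: [[0.28, -0.96, 0.001], [-0.96, -0.28, -0.0], [0.0, -0.001, -1.0]]
ft_force: [-0.4, 1.1, 0.5]
grip_width: 0.0003
finger_force: 0.0
```

Request:
carry_out(jaw=[-1,-1,-1,-1,-1,-1,-1,-1,-1,-1], xyz=[[-0.2,0,0],[-0.2,0,0],[-0.2,0,0],[-0.2,0,0],[-0.1,0,0],[-0.1,0,0],[-0.1,0,0],[-0.1,0,0],[-0.1,0,0],[0,0,0]], turn=[[0,0,0],[0,0,0],[0,0,0],[0,0,0],[0,0,0],[0,0,0],[0,0,0],[0,0,0],[0,0,0],[0,0,0]])

```text
clock: 11.15
tcp_pos: [0.547, -0.2037, 0.0659]
ee_rot: [[0.279, -0.96, 0.0], [-0.96, -0.279, -0.0], [0.0, -0.0, -1.0]]
ft_force: [1.3, -1.5, -0.0]
grip_width: -0.0002
finger_force: 1.1
```

```bash
python3 -c "
from h import *
go(np.array([-.119,0]),.065)"
```

```text
t 11.15 fix [-0.14375855 -0.00091848] z 0.06589776337575731 need tool units [-0.99022388  0.03996439  0.03572783]
tool y fix angle 89.81394568667632 tilt [ 3.07583541e-04 -9.13647386e-05] F [ 1.30714456 -1.50324791 -0.0161194 ] grip -0.0001946853865944575
```

Request:
carry_out(jaw=[-1,-1,-1,-1,-1,-1,-1,-1,-1,-1], xyz=[[-0.1,0,0],[-0.1,0,0],[-0.1,0,0],[-0.1,0,0],[-0.1,0,0],[-0.1,0,0],[-0.1,0,0],[-0.1,0,0],[0,0,0],[0,0,0]], turn=[[0,0,0],[0,0,0],[0,0,0],[0,0,0],[0,0,0],[0,0,0],[0,0,0],[0,0,0],[0,0,0],[0,0,0]])

```text
clock: 12.15
tcp_pos: [0.5411, -0.1839, 0.0657]
ee_rot: [[0.279, -0.96, -0.0], [-0.96, -0.279, 0.001], [-0.001, 0.0, -1.0]]
ft_force: [0.5, -0.5, -0.7]
grip_width: -0.0001
finger_force: 0.1
```

Request:
carry_out(jaw=[-1,-1,-1,-1,-1], xyz=[[-0.05,0,0],[-0.05,0,0],[-0.05,0,0],[0,0,0],[0,0,0]], turn=[[0,0,0],[0,0,0],[0,0,0],[0,0,0],[0,0,0]])

```text
clock: 12.65
tcp_pos: [0.5402, -0.1808, 0.0657]
ee_rot: [[0.279, -0.96, -0.0], [-0.96, -0.279, 0.0], [-0.0, 0.0, -1.0]]
ft_force: [0.2, -2.4, 0.1]
grip_width: -0.0002
finger_force: 1.1
```

```bash
python3 -c "
from h import *
go(np.array([-.119,0]),.065)"
```

```text
t 12.65 fix [-0.11991379 -0.00090403] z 0.06573720423181574 need tool units [-0.03642753  0.03627884  0.02949741]
tool y fix angle 89.8110481226305 tilt [-0.00013548  0.00012658] F [ 0.1677648  -2.37297674  0.09650064] grip -0.00020675693638959073
```

Request:
carry_out(jaw=[-1,-1,-1,-1], xyz=[[-0.05,0,0],[-0.05,0,0],[0,0,0],[0,0,0]], turn=[[0,0,0],[0,0,0],[0,0,0],[0,0,0]])

```text
clock: 13.05
tcp_pos: [0.5397, -0.179, 0.0658]
ee_rot: [[0.279, -0.96, 0.0], [-0.96, -0.279, -0.001], [0.001, -0.0, -1.0]]
ft_force: [0.6, -6.1, -2.0]
grip_width: 0.0
finger_force: 2.9
```

Request:
carry_out(jaw=[-1,-1,-1], xyz=[[-0.05,0,0],[0,0,0],[0,0,0]], turn=[[0,0,0],[0,0,0],[0,0,0]])

```text
clock: 13.35
tcp_pos: [0.5397, -0.1789, 0.0658]
ee_rot: [[0.279, -0.96, 0.001], [-0.96, -0.279, -0.002], [0.002, -0.0, -1.0]]
ft_force: [2.1, -11.9, -3.5]
grip_width: -0.0002
finger_force: 5.6
```

The TCP no longer advances and the force has risen to 12 N, so the slide is on its stops. I retract and check.

Request:
carry_out(jaw=[-1,-1,-1,-1,-1,-1,-1,-1,-1,-1], xyz=[[0.3,0,0],[0.6,0,0],[0.6,0,0],[0,0,-1],[0,0,-1],[0,0,-1],[0,0,-1],[1,0,-1],[1,0,0],[0,0,0]], turn=[[0,0,0],[0,0,0],[0,0,0],[0,0,0],[0,0,0],[0,0,0],[0,0,0],[0,0,0],[0,0,0],[0,0,0]])

```text
clock: 14.35
tcp_pos: [0.5646, -0.264, 0.1916]
ee_rot: [[0.276, -0.961, 0.002], [-0.961, -0.276, -0.0], [0.001, -0.002, -1.0]]
ft_force: [-0.1, 1.2, 0.8]
grip_width: 0.0001
finger_force: 0.0
```

```bash
python3 - <<'E'
from h import *
import cv2
go(np.array([-.175,0]),.065)
p,d=optics.camera('scene')
cv2.imwrite('pics/d.png',cv2.resize(p[165:265,150:280,::-1],None,fx=5,fy=5,interpolation=cv2.INTER_CUBIC))
E
```

```text
t 14.35 fix [-0.20668768 -0.00082206] z 0.19162313935728154 need tool units [-1.27320358  0.05208128  5.06333551]
tool y fix angle 89.64890814808739 tilt [ 0.00249256 -0.00049978] F [-0.11847094  1.19509926  0.8103847 ] grip 0.00012115433523540926
```

View pics/d.png

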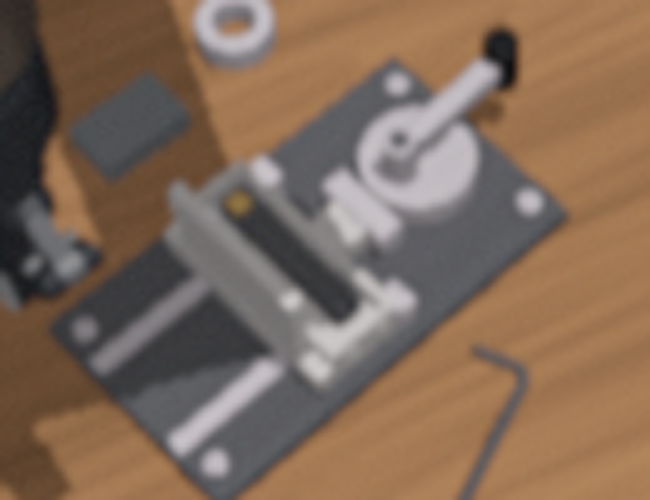

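The slide sits against both stops at (265,170) and (398,295), with the nose at the disc's low side at (375,205). The lever points straight away, with its knob at (500,50), and the bit is still in the cradle at (290,250). I'm handing in.

```bash
python3 -c "
from plant import env
print(env.sign_off())"
```

```text
the job is handed in; nothing more can be done
None
```

The job is handed in, though the sign-off gave no verdict: the lever points straight away from the slide, the slide is home against both stops, the turning tool still lies in its cradle, and I touched none of the other things on the bench.

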